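Lock the menorah down with its castle nut

ROBOT

A 6-joint arm with a two-finger parallel gripper is mounted at the origin on the work surface. World frame = base frame: x ahead of the robot, y to its left, z up, the work surface at z = 0. Lengths are in mm, angles in degrees, forces in N, time in s.
With the tool pointing down it reaches from about 300 to 850 mm from the base axis. Payload 4.2 kg.
Tool frame: the origin (TCP) lies between the finger pads; the fingertips stand 11 mm ahead of it and the grasp point (between the pads) lies 8 mm behind it (env.tips_ahead is the distance from the TCP to the fingertips, in mm); z points along the fingers, y is the line along which they close (so a half turn about z gives the same grasp; the last joint's range is limited). The gripper opens to 91 mm and grips with 3 to 60 N. Pads are 32 mm wide; open, the fingers measure 118 mm over their backs; the gripper's body (76 mm by 178 mm) begins 60 mm behind the grasp point.
Start: joints at [69.156, 18.312, 89.639, -0, 72.044, -1.146], TCP at [193.816, 541.366, 224.976] pointing down, gripper open.
Joint ranges: [-177.97, 177.97], [-48.28, 115.42], [12.27, 149.76], [-77.06, 257.06], [2.81, 150.46], [-146.56, 146.56]. Speed limits (degrees/s): [147.25, 147.25, 180, 180, 180, 180].

INTERFACE

Orientations are given as [roll, pitch, yaw] about the fixed x, y, z axes, in that order (R = Rz(yaw) Ry(pitch) Rx(roll)).
In Python, from workcell import env, cams gives the robot as it stands.
- The arm moves only by the tool step_arm, never from a script. Its arguments are lists of equal length, an entry for each row: "linear": the shift along the tool's x, y, z in units of 30 cm (1.0 is 30 cm), a list of three; "turn": the turn about the tool's z in units of 360 degrees (1.0 is 360 degrees). In form: {"linear": [[tx, ty, tz], ...], "turn": [turn, ...]}. A call has 1 to 20 rows; each row is the pose to reach, as a shift and turn from the pose commanded when the call began, along the tool's axes at that moment, turning the shorter way round; what a row does not reach only later rows make up. A row lasts 1/8 s, in which the tool goes at most 62.5 mm and 10.7 degrees, less where a joint would pass 70% of its speed; a pose out of reach is approached as far as the arm can. A call with a number of a shift or a turn outside -1 to 1 is refused whole. A call with a gripper value outside its range is refused whole. "fingers" is the closure, from -1 (fully open) to 1 (shut), so that 0 is half open, set as the call begins (left out, the last holds). The fingers move at their own pace and stop on an object; "force" is the grip in N (left out, the last holds). Time passes only in rows, so rows that repeat a pose let the fingers close. It gives the time, the measured TCP pose, the force, the opening and the grip force at its end, in the units of the state.
- env.state(): the state, without advancing time (a new reading comes with each control period).
- cams.grab_frame(name): name is "scene" or "top"; returns a dict with "color" (420x560x3 uint8, blue, green, red), "fx", "fy", "cx", "cy" (pixels), "extrinsics" (4x4, takes a point from camera to world coordinates). Camera axes: x right, y down, z forward; pixel columns grow to the right and rows downward; lengths in mm; the calibration is good to about 2 mm. A picture is of the moment at which its call begins. There is no depth.
- env.job_done(): hands the job in; it is judged then, once.
The state is a dict: "time_s": time; "qpos": joint angles; "qvel": joint speeds; "effort": joint torques, N m; "ee_pos": TCP position; "ee_rot": TCP orientation; "force": force on the tool from outside, world axes, zero at the start; "torque": the same for the moment, N m; "gripper_width": finger opening in mm; "gripper_force": force on a finger pad.
Only numpy, scipy, OpenCV 4.12 (cv2) and the standard library are available. Lean on these libraries where they do the work, as an engineer would, in place of code of your own. Each camera call takes 0.05 s, during which the arm holds its last target. There are 200 camera calls.

TASK

Secure the menorah on the oak board: turn the brass castle nut clockwise until it has just begun to bear firmly on the menorah's foot, then a little further to the very next place where a pair of its slots lines up with the slot across the stud; do not overtighten it, the ceramic cracks. Then lift the red locking key up off its hook, drop its blade fully home through the lined-up slots, upright, and let go, leaving the menorah and the small things around it where they stand.

Things in the scene. Friction and masses are not known exactly. Their poses are not given: they have to be found in the camera images.
- clamp: Fixed hold-down on the oak board (board top 18 mm above the work surface): two dark steel rails along local x, 110 mm long, 13 mm high, outer faces 83 mm apart, between which the menorah's tongue lies. Origin: on the board top, on the axis of the steel stud. Local +x points to the menorah, z up.
- stud_slot (a point): Point on the axis of the fixed upright steel stud (21 mm diameter), 55 mm above the board; axes as the clamp's. The stud's end has a slot 9 mm wide, 21 mm deep, straight along the clamp's y, open upward and at both ends. The stud ends 53 to 57 mm above the board, by chance.
- nut: Brass castle nut on the stud, hub 62 mm diameter, 18 mm high. Origin: on the axis, under the hub; z up. It sinks 12 mm a turn clockwise (seen from above) and stays where it is left. After 60 to 250 degrees, different each time and to be felt only, a spring washer (61 mm diameter) under it meets the menorah's foot. The right slot place is the next one after the first firm resistance.
- nut_crown (a point): On the nut's axis at the top of its crown, 34 mm above its origin; axes as the nut's. Six teeth 16 mm high with slots 10 mm wide between them: three straight slots across, along the nut's local y and at 60 and 120 degrees to it, floor 18 mm above the nut's origin. They line up with the stud's slot when one lies along the clamp's y, within 3 degrees.
- nut_arm (a point): On the centre line of one of the nut's three level arms, 55 mm from the axis, 10 mm above the nut's origin. Arms: black, round, 12 mm thick, to 72 mm from the axis, red ends, at 30, 150 and 270 degrees from the nut's local x (counter-clockwise from above). About 1 N there turns the nut; once the washer bears, some 10 N more each 60 degrees: 3 to 5 N is firm.
- menorah: Sky-blue ceramic menorah, 0.9 kg, loose, nine cups, 250 mm wide along local y, 185 mm tall, stem 20 mm. Origin: under its stem, on the board. A flat tongue 14 mm thick and 64 mm wide runs along local -x between the rails, its fork round the stud, 160 mm from the stem.
- key: Red locking key, 60 g, loose, hanging upright on the hook. Origin: centre of the blade's lower edge. Blade 62 mm along local y, 5 mm thick (x), 16 mm high, lower edge rounded. Two posts at y +-14 mm leave a window 20 mm wide, z 16 to 44 mm; crossbar z 44 to 52 mm, 36 mm (y) by 8 mm (x). When home its edge rests on the nut's slot floor.
- key_tab (a point): Centre of the key's grip tab, 69 mm above the key's origin: 12 mm (x) by 14 mm (y), 34 mm high, standing on the crossbar; axes as the key's.
- hook: Fixed stand: post 12 mm thick, foot 84 mm in diameter. Origin: under the post, on the board. A bar 8 mm wide, 6 mm thick runs from the post along local -x, top 90 mm above the origin, and ends 74 mm out in a tip 4 mm long, 8 mm above the bar. The key's crossbar hangs on it 55 mm out, key x along the bar. Lift it 11 to 19 mm, then draw it off along local -x.
- votive: Amber glass votive cup, 64 mm diameter, 65 mm high, loose bystander. Origin under its centre.
- dreidel_a: Orange dreidel, 28 mm square, 61 mm long, lying on the board; bystander.
- dreidel_b: Orange dreidel, 28 mm square, 61 mm long, lying on the board; bystander.
- candle_carton: Cardboard carton 80 x 140 x 35 mm; bystander. Origin under its centre.
- jar: Glass jar, 70 mm diameter, 100 mm high; bystander. Origin under its centre.

How it is judged:
By the outcome, as a careful person would: the job done as asked, in the order asked, and still so for the second after the job is handed in, with the robot touching nothing.
It also fails if it takes over 72 s, if anything falls off the work surface, if the arm or the gripper's body presses on something with over 40 N, if the wrist force passes 120 N, or if a joint passes its speed limit or range.

## Working session

There is one attempt and no reset: what is moved stays moved. The work goes in short steps, Python scripts to look and compute and a tool call to move; the robot and the scene stay as the last step left them, time stands still between calls to the robot, and variables do not carry over. Pictures are saved under pics/ and viewed, at most 10 in all, crops included, and the job is handed in when it is done.

Besides the shell and the picture viewer there is one more tool, called after ">>>" as name([rows], argument=value, ...), one row to a line, values as JSON. step_arm: Moves the arm, as the interface text tells. Its arguments: {"type":"object","properties":{"linear":{"type":"array"},"turn":{"type":"array"},"fingers":{"type":"number"},"force":{"type":"number"}},"required":["linear","turn"]}

```bash
ls; mkdir -p pics; python3 - <<'E'
from workcell import env,cams
import cv2,json,numpy as np
for n in("scene","top"):
    f=cams.grab_frame(n); cv2.imwrite(f"pics/{n}0.png",f["color"])
    print(n,f["fx"],f["fy"],f["cx"],f["cy"],np.array(f["extrinsics"]).round(4).tolist())
print(env.state())
E
```

```text
pics
scene 520.6113971369649 520.6113971369649 273.68340343197434 205.24590357583202 [[0.7695, 0.3606, -0.5272, 1355.21], [0.6386, -0.4498, 0.6244, -967.9104], [-0.0119, -0.8171, -0.5763, 1002.3602], [0.0, 0.0, 0.0, 1.0]]
top 518.4482973664138 518.4482973664138 287.4234909853934 208.326337271037 [[-0.0062, -0.9767, 0.2144, 278.7755], [-1.0, 0.0047, -0.0075, 4.5076], [0.0064, -0.2145, -0.9767, 1424.1704], [0.0, 0.0, 0.0, 1.0]]
{'time_s': 0.1, 'qpos': array([ 6.91557926e+01,  1.83477301e+01,  8.96984722e+01, -1.59873944e-03,
        7.20424808e+01, -1.14557730e+00]), 'qvel': array([ 0.10415694,  0.01259211, -0.27685475,  0.06971831,  0.04504891,
        0.11439418]), 'effort': array([ 9.31075992e-04, -4.13335168e+01, -2.32511348e+01,  7.27492827e-02,
        4.21467551e-02, -6.02352770e-05]), 'ee_pos': array([193.67194746, 540.95714992, 224.21320936]), 'ee_rot': array([-1.79911304e+02, -2.53231061e-04,  1.60301864e+02]), 'force': array([-0.32058203, -0.2656177 , -0.02326352]), 'torque': array([ 0.03655757, -0.01544609,  0.0538899 ]), 'gripper_force': 0.0, 'gripper_width': 91.1005038549664}
```

View pics/scene0.png

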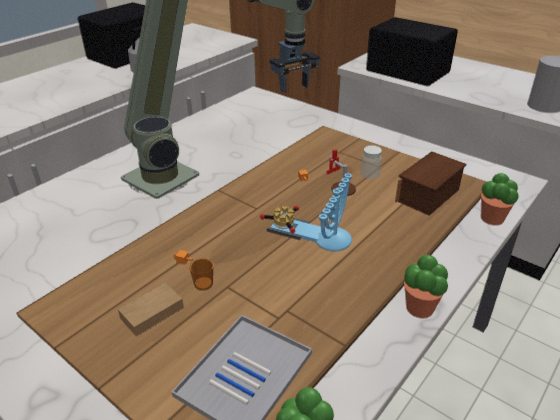

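View pics/top0.png

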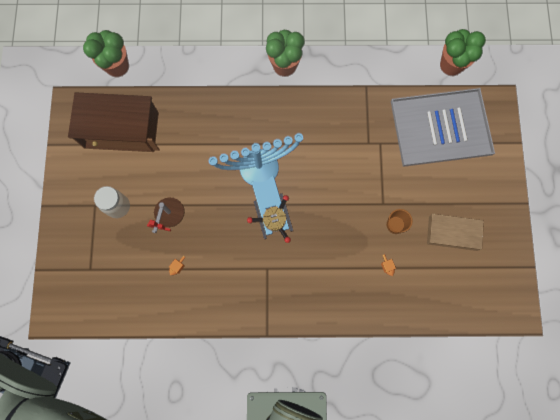

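The scene view shows the nut at about (285,217), the menorah at (335,235), and the key and hook at (335,165). In the top view the nut is at (275,218) with red ends at (286,198), (250,219) and (288,240). The key is at (158,225) and the hook foot at (169,212).

```bash
cat > h.py <<'E'
import cv2,numpy as np
from workcell import env,cams
B=18.
def grab(n):
    f=cams.grab_frame(n); f["E"]=np.array(f["extrinsics"]); return f
def ray(f,u,v):
    E=f["E"]; d=E[:3,:3]@np.array([(u-f["cx"])/f["fx"],(v-f["cy"])/f["fy"],1.]); return E[:3,3],d/np.linalg.norm(d)
def onz(f,u,v,z):
    o,d=ray(f,u,v); return o+d*(z-o[2])/d[2]
def tri(r1,r2):
    A=np.zeros((3,3));b=np.zeros(3)
    for o,d in(r1,r2):
        P=np.eye(3)-np.outer(d,d);A+=P;b+=P@o
    p=np.linalg.solve(A,b)
    return p,max(np.linalg.norm((np.eye(3)-np.outer(d,d))@(p-o)) for o,d in(r1,r2))
def proj(f,p):
    c=f["E"][:3,:3].T@(np.asarray(p,float)-f["E"][:3,3]); return np.array([f["fx"]*c[0]/c[2]+f["cx"],f["fy"]*c[1]/c[2]+f["cy"]])
def blobs(f,lo,hi,box=None,mina=4):
    h=cv2.cvtColor(f["color"],cv2.COLOR_BGR2HSV)
    m=cv2.inRange(h,lo,hi)
    if lo[0]==0 and hi[0]<12: m|=cv2.inRange(h,(172,lo[1],lo[2]),(180,255,255))
    if box is not None:
        k=np.zeros_like(m);k[box[1]:box[3],box[0]:box[2]]=255;m&=k
    n,l,s,c=cv2.connectedComponentsWithStats(m)
    return [(c[i].round(2).tolist(),s[i].tolist()) for i in range(1,n) if s[i][4]>=mina],m
E
python3 - <<'E'
from h import *
t,s=grab("top"),grab("scene")
RED=((0,150,70),(6,255,255))
print("top",blobs(t,*RED,(140,180,310,250))[0]); print("scene",blobs(s,*RED,(255,140,350,240))[0])
def crop(f,x0,y0,w,h,k): return cv2.resize(f["color"][y0:y0+h,x0:x0+w],(w*k,h*k),interpolation=cv2.INTER_CUBIC)
a=crop(t,240,180,65,72,6);b=crop(s,250,190,65,72,6)
c=crop(t,140,190,65,50,6)[:300];d=crop(s,310,140,65,50,6)[:300]
o=np.vstack([np.hstack([a,b])[:300],np.hstack([c,d])]); cv2.imwrite("pics/c1.png",o)
E
```

```text
top [([285.33, 197.61], [283, 196, 5, 5, 18]), ([249.2, 219.76], [247, 217, 5, 6, 25]), ([157.03, 225.24], [147, 220, 24, 11, 108]), ([287.0, 239.5], [285, 237, 5, 6, 26])]
scene [([333.26, 162.23], [327, 149, 14, 25, 141]), ([296.38, 207.0], [294, 205, 5, 5, 16]), ([261.9, 215.95], [260, 214, 5, 5, 20]), ([292.1, 229.33], [290, 227, 5, 6, 21])]
```

View pics/c1.png

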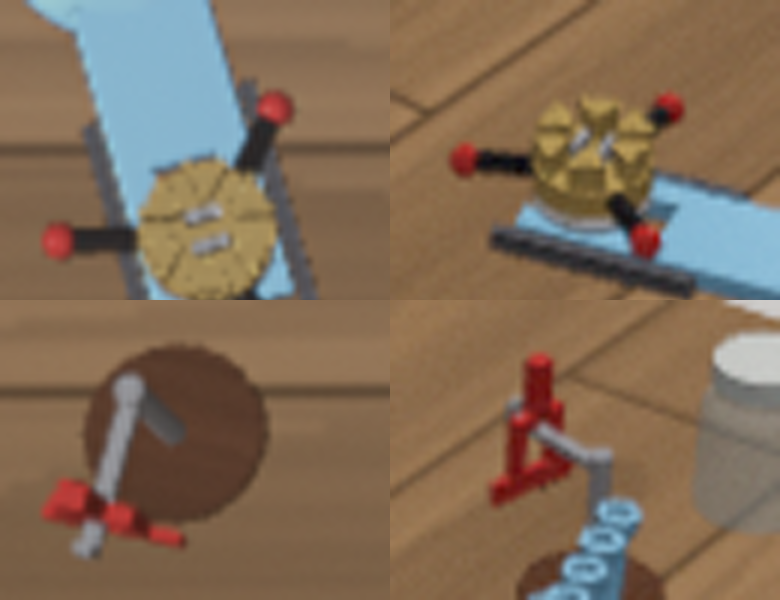

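The crops show the nut with its three red-ended arms, the stud slot between two grey halves, and both dark rails. The key hangs near the outer end of the hook's bar: the post top is at top-view crop (128,385), the bar tip at (88,545).

```bash
python3 - <<'E'
from h import *
t,s=grab("top"),grab("scene")
T=[(285.33,197.61),(249.2,219.76),(287.,239.5)];S=[(292.1,229.33),(296.38,207.),(261.9,215.95)]
P=[]
for a,b in zip(T,S):
    p,e=tri(ray(t,*a),ray(s,*b));P.append(p);print(p.round(1),round(e,2))
P=np.array(P);c=P.mean(0);print("c",c.round(1))
d=P-c;print([round(float(np.degrees(np.arctan2(x[1],x[0]))),1) for x in d],np.hypot(d[:,0],d[:,1]).round(1))
zt=P[:,2].mean()
# rails: grey dark low sat in top
h=cv2.cvtColor(t["color"],cv2.COLOR_BGR2HSV)
m=cv2.inRange(h,(0,0,20),(180,75,110));k=np.zeros_like(m);k[190:245,245:300]=255;m&=k
n,l,st,ce=cv2.connectedComponentsWithStats(m)
for i in range(1,n):
    if st[i][4]>12:
        v,u=np.nonzero(l==i);Q=np.array([onz(t,a,b,31.)[:2] for a,b in zip(u,v)])
        vx,vy,x0,y0=cv2.fitLine(Q.astype(np.float32),cv2.DIST_HUBER,0,.01,.01).ravel()
        pr=(Q-Q.mean(0))@[vx,vy]
        print("rail?",st[i].tolist(),Q.mean(0).round(1),round(float(np.degrees(np.arctan2(vy,vx))),1),np.ptp(pr).round(1))
# tongue edges (blue) rows
mb=cv2.inRange(h,(90,70,60),(115,255,255))
L=[];R=[]
for v in range(186,206):
    u=np.nonzero(mb[v,240:300])[0]+240
    if len(u):L.append(onz(t,u.min()-.5,v,32));R.append(onz(t,u.max()+.5,v,32))
for X in(L,R):
    X=np.array(X)[:,:2].astype(np.float32);vx,vy,x0,y0=cv2.fitLine(X,cv2.DIST_HUBER,0,.01,.01).ravel();print("tongue",X.mean(0).round(1),round(float(np.degrees(np.arctan2(vy,vx))),1))
# grey hook bar in top
m=cv2.inRange(h,(0,0,110),(180,70,255));k=np.zeros_like(m);k[198:238,148:172]=255;m&=k
v,u=np.nonzero(m);Q=np.array([onz(t,a,b,108.)[:2] for a,b in zip(u,v)])
vx,vy,x0,y0=cv2.fitLine(Q.astype(np.float32),cv2.DIST_HUBER,0,.01,.01).ravel()
pr=(Q-[x0,y0])@[vx,vy];print("bar",Q.mean(0).round(1),np.degrees(np.arctan2(vy,vx)).round(1),(np.array([x0,y0])+np.outer([pr.min(),pr.max()],[vx,vy])).round(1).tolist(),np.array(list(zip(u,v))).min(0),np.array(list(zip(u,v))).max(0))
# hook post top/tip by clicks
for nm,a,b in(("posttop",(140+128/6,190+85/6),(310+(600-390)/6,140+(455-300)/6)),("tip",(140+88/6,190+243/6),(310+(517-390)/6,140+(404-300)/6)),("tabtop",(140+66/6,190+195/6),(310+(540-390)/6,140+(360-300)/6))):
    p,e=tri(ray(t,*a),ray(s,*b));print(nm,p.round(1),round(e,1))
# foot disc
m=cv2.inRange(h,(0,90,20),(14,255,95));k=np.zeros_like(m);k[190:235,140:200]=255;m&=k
ct=max(cv2.findContours(m,0,2)[0],key=cv2.contourArea);(u,v),r,_=(*cv2.minEnclosingCircle(ct),0);print("foot",u,v,r,onz(t,u,v,22).round(1))
# key red in scene: blade ends & tab
m=blobs(s,(0,150,70),(6,255,255),(320,140,350,180))[1];v,u=np.nonzero(m)
print("key scene bbox",u.min(),u.max(),v.min(),v.max())
E
```

```text
[609.3  -0.8  53.5] 0.34
[548.9  97.2  53.4] 0.28
[494.4  -4.7  52. ] 0.37
c [550.9  30.6  53. ]
[-28.2, 91.7, -148.0] [66.3 66.7 66.6]
rail? [279, 193, 14, 38, 146] [576.3  -0.6] 16.0 109.0
rail? [253, 200, 15, 39, 147] [553.2  71.3] 16.2 110.5
rail? [278, 229, 9, 9, 35] [517.7   7.5] 34.0 25.2
tongue [621.2  82.3] 15.5
tongue [620.9  17.6] 15.4
bar [550.3 328.8] -12.8 [[506.2, 338.7], [586.2, 320.6]] [152 202] [163 232]
posttop [579.5 321.2 110.7] 0.3
tip [511.5 336.2 111.3] 1.5
tabtop [525.4 337.4 144.4] 0.5
foot 168.5 212.5869598388672 16.365060806274414 [576.2 322.   22. ]
key scene bbox 327 339 149 173
```

```bash
cat >> h.py <<'E'
def to(x=None,y=None,z=None,yaw=None):
    from scipy.spatial.transform import Rotation as Ro
    s=env.state(); p=s["ee_pos"]; R=Ro.from_euler("xyz",s["ee_rot"],degrees=True).as_matrix()
    g=np.array([p[i] if v is None else v for i,v in enumerate((x,y,z))])
    dy=0 if yaw is None else (yaw-s["ee_rot"][2]+180)%360-180
    print("lin",(R.T@(g-p)/300).round(4).tolist(),"turn",round(-dy/360,4))
E
python3 -c "
from h import *
to(551,30.6,130,181.8)"
```

```text
lin [-1.6948, -1.201, 0.3162] turn -0.0597
```

>>> step_arm([
  [-0.85, -0.6, 0],
  [-0.85, -0.6, 0],
  [-0.85, -0.6, 0],
  [-0.85, -0.6, 0],
  [-0.85, -0.6, 0],
  [-0.85, -0.6, 0],
  [-0.85, -0.6, 0],
], turn=[0, 0, 0, 0, 0, 0, 0], fingers=-1)

```text
time_s: 1.18
ee_pos: [373.1, 286.1, 225.0]
ee_rot: [180.0, -0.0, 160.2]
force: [-0.3, -0.5, 0.3]
gripper_width: 91.5
gripper_force: 0.0
```

>>> step_arm([
  [-0.845, -0.6, 0],
  [-0.845, -0.6, 0],
  [-0.845, -0.6, 0],
  [-0.845, -0.6, 0],
  [-0.845, -0.6, 0],
  [-0.845, -0.6, 0.3],
  [-0.845, -0.6, 0.3],
  [-0.845, -0.6, 0.3],
  [-0.845, -0.6, 0.3],
], turn=[-0.06, -0.06, -0.06, -0.06, -0.06, -0.06, -0.06, -0.06, -0.06])

```text
time_s: 2.3
ee_pos: [552.1, 32.5, 136.2]
ee_rot: [180.0, 0.1, -178.0]
force: [-0.5, -0.3, -0.2]
gripper_width: 91.3
gripper_force: 0.0
```

```bash
python3 -c "
from h import *
print(env.state()['qpos'].round(1),env.state()['time_s'])
to(550.9,30.6,73,181.8)"
```

```text
[  2.2  20.4 100.2   0.   59.2 -89.9] 2.3
lin [0.0047, -0.0064, 0.2107] turn 0.0006
```

>>> step_arm([
  [0.0047, -0.0064, 0.05],
  [0.0047, -0.0064, 0.13],
  [0.0047, -0.0064, 0.19],
  [0.0047, -0.0064, 0.21],
  [0.0047, -0.0064, 0.21],
  [0.0047, -0.0064, 0.21],
], turn=[0, 0, 0, 0, 0, 0])

```text
time_s: 3.05
ee_pos: [550.5, 29.2, 72.8]
ee_rot: [180.0, 0.1, -178.1]
force: [0.0, -0.9, 0.6]
gripper_width: 91.1
gripper_force: 0.0
```

>>> step_arm([
  [0, 0, 0],
  [0, 0, 0],
  [0, 0, 0],
  [0, 0, 0],
  [0, 0, 0],
  [0, 0, 0],
], turn=[0, 0, 0, 0, 0, 0], fingers=1, force=5)

```text
time_s: 3.8
ee_pos: [549.9, 29.9, 72.2]
ee_rot: [179.9, 0.0, -178.1]
force: [-0.8, 5.3, 2.9]
gripper_width: 59.5
gripper_force: 5.0
```

```bash
python3 -c "
from h import *
for i in range(3): print({k:np.round(v,2) for k,v in env.state().items() if k not in('qvel','effort')})
"
```

```text
{'time_s': np.float64(3.8), 'qpos': array([ 1.8600e+00,  2.4260e+01,  1.0492e+02,  1.0000e-01,  5.0800e+01,
       -9.0080e+01]), 'ee_pos': array([549.93,  29.86,  72.17]), 'ee_rot': array([ 1.7992e+02,  2.0000e-02, -1.7812e+02]), 'force': array([-0.79,  5.29,  2.92]), 'torque': array([ 1.02,  0.13, -0.02]), 'gripper_force': np.float64(5.0), 'gripper_width': np.float64(59.55)}
{'time_s': np.float64(3.8), 'qpos': array([ 1.8600e+00,  2.4260e+01,  1.0492e+02,  1.0000e-01,  5.0800e+01,
       -9.0080e+01]), 'ee_pos': array([549.93,  29.86,  72.17]), 'ee_rot': array([ 1.7992e+02,  2.0000e-02, -1.7812e+02]), 'force': array([-0.79,  5.29,  2.92]), 'torque': array([ 1.02,  0.13, -0.02]), 'gripper_force': np.float64(5.0), 'gripper_width': np.float64(59.55)}
{'time_s': np.float64(3.8), 'qpos': array([ 1.8600e+00,  2.4260e+01,  1.0492e+02,  1.0000e-01,  5.0800e+01,
       -9.0080e+01]), 'ee_pos': array([549.93,  29.86,  72.17]), 'ee_rot': array([ 1.7992e+02,  2.0000e-02, -1.7812e+02]), 'force': array([-0.79,  5.29,  2.92]), 'torque': array([ 1.02,  0.13, -0.02]), 'gripper_force': np.float64(5.0), 'gripper_width': np.float64(59.55)}
```

>>> step_arm([
  [-0.002, 0.0025, 0],
  [-0.002, 0.0025, 0],
  [-0.002, 0.0025, 0],
  [-0.002, 0.0025, 0],
], turn=[0, 0, 0, 0], force=60)

```text
time_s: 4.3
ee_pos: [550.0, 30.0, 72.1]
ee_rot: [180.0, -0.0, -178.1]
force: [-2.8, 4.2, 5.0]
gripper_width: 59.2
gripper_force: 60.0
```

>>> step_arm([
  [0, 0, 0.0008],
  [0, 0, 0.0016],
  [0, 0, 0.0024],
  [0, 0, 0.0032],
  [0, 0, 0.004],
  [0, 0, 0.0048],
  [0, 0, 0.005],
  [0, 0, 0.005],
], turn=[0.02, 0.04, 0.06, 0.08, 0.1, 0.12, 0.125, 0.125])

```text
time_s: 5.3
ee_pos: [550.6, 31.4, 70.6]
ee_rot: [179.9, -0.1, 136.8]
force: [-1.3, 8.7, 5.1]
gripper_width: 59.0
gripper_force: 60.0
```

```bash
cat > s.py <<'E'
from h import *
s=env.state()
print(s['time_s'],s['ee_pos'].round(2),s['ee_rot'].round(2),'F',s['force'].round(2),'T',s['torque'].round(3),s['gripper_width'].round(2),s['qpos'].round(1)[[0,5]])
E
python3 s.py
```

```text
Traceback (most recent call last):
  File "s.py", line 3, in <module>
    print(s['time_s'],s['ee_pos'].round(2),s['ee_rot'].round(2),'F',s['force'].round(2),'T',s['torque'].round(3),s['gripper_width'].round(2),s['qpos'].round(1)[[0,5]])
                                                                                                                 ^^^^^^^^^^^^^^^^^^^^^^^^
AttributeError: 'float' object has no attribute 'round'
```

>>> step_arm([
  [0.0027, 0.0029, 0.0008],
  [0.0027, 0.0029, 0.0016],
  [0.0027, 0.0029, 0.0024],
  [0.0027, 0.0029, 0.003],
  [0.0027, 0.0029, 0.003],
  [0.0027, 0.0029, 0.003],
], turn=[0.02, 0.04, 0.06, 0.08, 0.08, 0.08])

```text
time_s: 6.05
ee_pos: [551.4, 32.1, 69.8]
ee_rot: [179.8, -0.1, 108.0]
force: [0.2, 7.9, 2.1]
gripper_width: 59.3
gripper_force: 60.0
```

```bash
sed -i "s/s\['gripper_width'\].round(2)/s['gripper_width']/" s.py; python3 s.py
```

```text
6.05 [551.39  32.14  69.76] [ 1.7985e+02 -8.0000e-02  1.0803e+02] F [0.25 7.91 2.1 ] T [ 1.144  0.163 -0.101] 59.2956082734356 [  2.1 -16.1]
```

>>> step_arm([
  [0, 0, 0],
  [0, 0, 0],
  [0, 0, -0.01],
  [0, 0, -0.01],
  [0, 0, -0.01],
  [0, 0, -0.01],
  [0, 0, -0.01],
  [0, 0, -0.01],
  [0, 0, -0.01],
  [0, 0, -0.01],
  [0, 0, -0.01],
  [0, 0, -0.01],
], turn=[0, 0, 0, -0.025, -0.05, -0.075, -0.1, -0.12, -0.14, -0.167, -0.167, -0.167], fingers=-0.6)

```text
time_s: 7.55
ee_pos: [550.5, 30.9, 72.6]
ee_rot: [-180.0, 0.0, 168.1]
force: [0.3, -0.3, 0.5]
gripper_width: 72.9
gripper_force: 0.0
```

```bash
cat >> s.py <<'E'
t=grab("top");sc=grab("scene")
z0=float(__import__('sys').argv[1])
P=[]
RED=((0,150,70),(6,255,255))
print([ (b[0],b[1][4]) for b in blobs(t,*RED,(235,180,310,260))[0]],[(b[0],b[1][4]) for b in blobs(sc,*RED,(250,190,310,245))[0]])
for b in blobs(t,*RED,(235,180,310,260))[0]:
    p=onz(t,*b[0],z0); d=p[:2]-[551.5,30.4]; print("top",p.round(1),np.degrees(np.arctan2(d[1],d[0])).round(1),np.hypot(*d).round(1),b[1][4])
for b in blobs(sc,*RED,(250,190,310,245))[0]:
    p=onz(sc,*b[0],z0); d=p[:2]-[551.5,30.4]; print("sc",p.round(1),np.degrees(np.arctan2(d[1],d[0])).round(1),np.hypot(*d).round(1),b[1][4])
E
python3 s.py 50.5; python3 -c "
from h import *
to(552.1,30.1,70.5,168)"
```

```text
7.55 [550.48  30.89  72.58] [-1.8000e+02  1.0000e-02  1.6808e+02] F [ 0.26 -0.32  0.45] T [ 0.039  0.006 -0.004] 72.88823732362134 [  2.  -76.1]
[] [([279.93, 204.86], 14), ([303.6, 222.4], 15), ([266.5, 226.71], 24)]
sc [498.7  77.4  50.5] 138.3 70.7 14
sc [612.8  50.7  50.5] 18.3 64.5 15
sc [539.1 -36.   50.5] -100.6 67.6 24
lin [-0.0059, -0.0017, 0.0068] turn 0.0004
```

>>> step_arm([
  [-0.006, -0.0017, 0.008],
  [-0.006, -0.0017, 0.008],
  [-0.006, -0.0017, 0.008],
  [-0.006, -0.0017, 0.008],
], turn=[0, 0, 0, 0], fingers=1, force=60)

```text
time_s: 8.15
ee_pos: [552.2, 30.2, 69.9]
ee_rot: [180.0, 0.0, 168.2]
force: [1.1, 0.3, -2.5]
gripper_width: 59.2
gripper_force: 60.0
```

>>> step_arm([
  [0, 0, 0.0008],
  [0, 0, 0.0016],
  [0, 0, 0.0024],
  [0, 0, 0.0035],
  [0, 0, 0.0035],
  [0, 0, 0.0035],
], turn=[0.02, 0.04, 0.06, 0.09, 0.09, 0.09])

```text
time_s: 8.9
ee_pos: [552.2, 30.2, 69.0]
ee_rot: [180.0, -0.0, 135.9]
force: [2.3, 1.0, -2.9]
gripper_width: 59.2
gripper_force: 60.0
```

```bash
head -3 s.py > q.py; python3 q.py
```

```text
8.9 [552.2   30.2   69.03] [ 1.7998e+02 -1.0000e-02  1.3592e+02] F [ 2.34  0.97 -2.89] T [-0.049 -0.211 -0.2  ] 59.194774365703275 [  1.9 -44. ]
```

```bash
sed -i "\$a print('eff',s['effort'].round(3),'turnlag')" q.py; python3 q.py
```

```text
8.9 [552.2   30.2   69.03] [ 1.7998e+02 -1.0000e-02  1.3592e+02] F [ 2.34  0.97 -2.89] T [-0.049 -0.211 -0.2  ] 59.194774365703275 [  1.9 -44. ]
eff [  0.203 -43.768 -18.249  -0.152   0.546  -0.246] turnlag
```

>>> step_arm([
  [0, 0, 0],
  [0, 0, 0],
], turn=[0, 0])

```text
time_s: 9.15
ee_pos: [552.2, 30.2, 69.0]
ee_rot: [180.0, 0.0, 135.9]
force: [2.0, 0.7, -4.3]
gripper_width: 59.0
gripper_force: 60.0
```

```bash
python3 q.py
```

```text
9.15 [552.22  30.19  69.02] [179.98   0.   135.86] F [ 1.96  0.73 -4.33] T [ 0.037 -0.317 -0.188] 59.03275956526927 [  1.9 -43.9]
eff [ 2.5000e-02 -4.4094e+01 -1.8236e+01 -1.4500e-01  6.6300e-01 -1.8000e-01] turnlag
```

>>> step_arm([
  [0, 0, -0.0006],
  [0, 0, -0.0013],
  [0, 0, -0.0013],
  [0, 0, -0.0011],
  [0, 0, -0.0009],
], turn=[-0.016, -0.033, -0.033, -0.028, -0.023])

```text
time_s: 9.78
ee_pos: [552.2, 30.2, 69.3]
ee_rot: [180.0, 0.0, 144.0]
force: [3.0, 0.5, -5.8]
gripper_width: 59.3
gripper_force: 60.0
```

```bash
python3 q.py
```

```text
9.775 [552.18  30.2   69.25] [1.8000e+02 1.0000e-02 1.4398e+02] F [ 3.02  0.5  -5.75] T [ 0.131 -0.429  0.281] 59.31610871687766 [  1.9 -52. ]
eff [ -0.54  -44.809 -18.297   0.048   0.877   0.055] turnlag
```

>>> step_arm([
  [0, 0, 0.0002],
  [0, 0, 0.0004],
  [0, 0, 0.0006],
], turn=[0.005, 0.01, 0.015])

```text
time_s: 10.15
ee_pos: [552.2, 30.2, 69.2]
ee_rot: [180.0, 0.0, 138.6]
force: [2.8, 1.1, -4.6]
gripper_width: 59.2
gripper_force: 60.0
```

```bash
python3 q.py
```

```text
10.15 [552.2   30.2   69.16] [1.7999e+02 1.0000e-02 1.3859e+02] F [ 2.84  1.14 -4.56] T [ 0.085 -0.478  0.26 ] 59.20141727135047 [  1.9 -46.7]
eff [ -0.644 -45.139 -18.264   0.05    0.997   0.099] turnlag
```

>>> step_arm([
  [0, 0, 0.0001],
  [0, 0, 0.0003],
], turn=[0.004, 0.008])

```text
time_s: 10.4
ee_pos: [552.2, 30.2, 69.1]
ee_rot: [180.0, 0.0, 135.7]
force: [2.4, 1.5, -6.7]
gripper_width: 58.8
gripper_force: 60.0
```

```bash
python3 q.py
```

```text
10.4 [552.19  30.2   69.06] [1.7999e+02 1.0000e-02 1.3573e+02] F [ 2.45  1.47 -6.67] T [ 0.09  -0.505  0.339] 58.77727221787454 [  1.9 -43.8]
eff [ -0.689 -45.291 -18.229   0.055   1.064   0.163] turnlag
```

>>> step_arm([
  [0, 0, -0.0008],
  [0, 0, -0.0016],
  [0, 0, -0.0024],
  [0, 0, -0.0036],
  [0, 0, -0.0044],
  [0, 0, -0.0044],
  [0, 0, -0.0042],
  [0, 0, -0.004],
], turn=[-0.02, -0.04, -0.06, -0.09, -0.11, -0.11, -0.105, -0.1])

```text
time_s: 11.4
ee_pos: [552.1, 30.2, 70.1]
ee_rot: [180.0, -0.0, 171.6]
force: [3.4, 0.3, -9.2]
gripper_width: 59.1
gripper_force: 60.0
```

```bash
python3 q.py
```

```text
11.4 [552.11  30.19  70.11] [179.99  -0.   171.63] F [ 3.45  0.27 -9.17] T [ 0.189 -0.727  0.026] 59.12438403139693 [  1.9 -79.7]
eff [ -0.43  -46.804 -18.674  -0.15    1.364  -0.126] turnlag
```

>>> step_arm([
  [0, 0, 0.0002],
  [0, 0, 0.0004],
  [0, 0, 0.0006],
], turn=[0.005, 0.01, 0.015])

```text
time_s: 11.78
ee_pos: [552.1, 30.2, 69.9]
ee_rot: [180.0, -0.0, 166.3]
force: [3.7, 1.6, -9.5]
gripper_width: 58.8
gripper_force: 60.0
```

```bash
python3 q.py
```

```text
11.775 [552.09  30.19  69.94] [ 1.8000e+02 -1.0000e-02  1.6629e+02] F [ 3.72  1.59 -9.54] T [ 0.151 -0.862  0.079] 58.76426888847564 [  1.9 -74.4]
eff [ -0.488 -47.59  -18.826  -0.161   1.522  -0.115] turnlag
```

>>> step_arm([
  [0, 0, 0.0002],
  [0, 0, 0.0004],
  [0, 0, 0.0006],
], turn=[0.005, 0.01, 0.015])

```text
time_s: 12.15
ee_pos: [552.1, 30.2, 69.8]
ee_rot: [180.0, -0.0, 160.9]
force: [4.0, 0.7, -11.1]
gripper_width: 59.2
gripper_force: 60.0
```

```bash
python3 q.py
```

```text
12.15 [552.13  30.19  69.8 ] [180.    -0.   160.91] F [  4.     0.72 -11.13] T [ 0.163 -0.849  0.096] 59.220291043325766 [  1.9 -69. ]
eff [ -0.574 -48.173 -18.91   -0.154   1.644  -0.081] turnlag
```

>>> step_arm([
  [0, 0, 0.0002],
  [0, 0, 0.0004],
  [0, 0, 0.0006],
], turn=[0.005, 0.01, 0.015])

```text
time_s: 12.52
ee_pos: [552.1, 30.2, 69.7]
ee_rot: [180.0, 0.0, 155.5]
force: [5.0, 0.7, -12.7]
gripper_width: 59.3
gripper_force: 60.0
```

```bash
python3 q.py
```

```text
12.525 [552.15  30.19  69.68] [179.99   0.   155.51] F [  5.03   0.67 -12.68] T [ 0.144 -0.889  0.192] 59.31408068306077 [  1.9 -63.6]
eff [-6.4800e-01 -4.8459e+01 -1.8934e+01 -1.4400e-01  1.7100e+00 -4.6000e-02] turnlag
```

>>> step_arm([
  [0, 0, 0.0002],
  [0, 0, 0.0004],
  [0, 0, 0.0006],
], turn=[0.005, 0.01, 0.015])

```text
time_s: 12.9
ee_pos: [552.2, 30.2, 69.5]
ee_rot: [180.0, 0.0, 150.1]
force: [5.0, 1.5, -12.3]
gripper_width: 59.5
gripper_force: 60.0
```

```bash
python3 q.py
```

```text
12.9 [552.16  30.2   69.54] [179.99   0.   150.12] F [  4.95   1.51 -12.28] T [ 0.222 -0.933  0.221] 59.46955510333476 [  1.9 -58.2]
eff [-7.0700e-01 -4.8374e+01 -1.8899e+01 -1.2200e-01  1.6950e+00 -4.0000e-03] turnlag
```

>>> step_arm([
  [0, 0, 0.0002],
  [0, 0, 0.0004],
  [0, 0, 0.0006],
], turn=[0.005, 0.01, 0.015])

```text
time_s: 13.28
ee_pos: [552.1, 30.2, 69.4]
ee_rot: [180.0, 0.0, 144.7]
force: [5.4, 1.3, -11.9]
gripper_width: 59.0
gripper_force: 60.0
```

```bash
python3 q.py
```

```text
13.275 [552.14  30.19  69.35] [180.     0.   144.72] F [  5.42   1.26 -11.93] T [ 0.188 -0.915  0.273] 58.956251879310564 [  1.9 -52.8]
eff [-7.6800e-01 -4.8319e+01 -1.8868e+01 -1.0100e-01  1.6920e+00  4.0000e-02] turnlag
```

>>> step_arm([
  [0, 0, 0.0002],
  [0, 0, 0.0004],
  [0, 0, 0.0006],
], turn=[0.005, 0.01, 0.015])

```text
time_s: 13.65
ee_pos: [552.2, 30.2, 69.2]
ee_rot: [180.0, 0.0, 139.3]
force: [4.7, 1.2, -11.1]
gripper_width: 58.8
gripper_force: 60.0
```

```bash
python3 q.py
```

```text
13.65 [552.16  30.21  69.23] [179.99   0.   139.32] F [  4.68   1.16 -11.07] T [ 0.175 -0.909  0.299] 58.82525532679874 [  1.9 -47.4]
eff [ -0.831 -48.219 -18.807  -0.077   1.69    0.084] turnlag
```

The moving torque rises at the quoted rate from a tool yaw of about 168 (nut turned about 74°). At yaw 136 (106° turned, the next slot place) it is about 6 N, past the 3 to 5 N firm mark. So yaw 136 is the right place.

>>> step_arm([
  [0, 0, 0.0002],
  [0, 0, 0.0004],
  [0, 0, 0.0004],
], turn=[0.005, 0.0093, 0.0093])

```text
time_s: 14.02
ee_pos: [552.2, 30.2, 69.1]
ee_rot: [180.0, 0.0, 136.0]
force: [5.0, 1.0, -11.2]
gripper_width: 58.9
gripper_force: 60.0
```

```bash
python3 q.py; python3 - <<'E'
from h import *
t,s=grab("top"),grab("scene")
def crop(f,x0,y0,w,h,k): return cv2.resize(f["color"][y0:y0+h,x0:x0+w],(w*k,h*k),interpolation=cv2.INTER_CUBIC)
cv2.imwrite("pics/key.png",np.hstack([crop(t,142,205,36,40,11),crop(s,318,140,36,40,11)]))
E
```

```text
14.025 [552.16  30.17  69.15] [179.99   0.   136.04] F [  5.01   0.98 -11.21] T [ 0.15  -0.925  0.152] 58.941710225022256 [  1.9 -44.1]
eff [ -0.603 -48.039 -18.714  -0.132   1.68    0.195] turnlag
```

>>> step_arm([
  [0, 0, 0],
  [0, 0, 0],
  [0, 0, -0.1],
  [0, 0, -0.3],
  [0, 0, -0.5],
  [0, 0, -0.5],
  [0, 0, -0.5],
], turn=[0, 0, 0, 0, 0, 0, 0], fingers=-0.6)

```text
time_s: 15.0
ee_pos: [551.2, 30.0, 219.1]
ee_rot: [-180.0, -0.0, 136.1]
force: [0.7, -0.6, -0.4]
gripper_width: 72.7
gripper_force: 0.0
```

View pics/key.png

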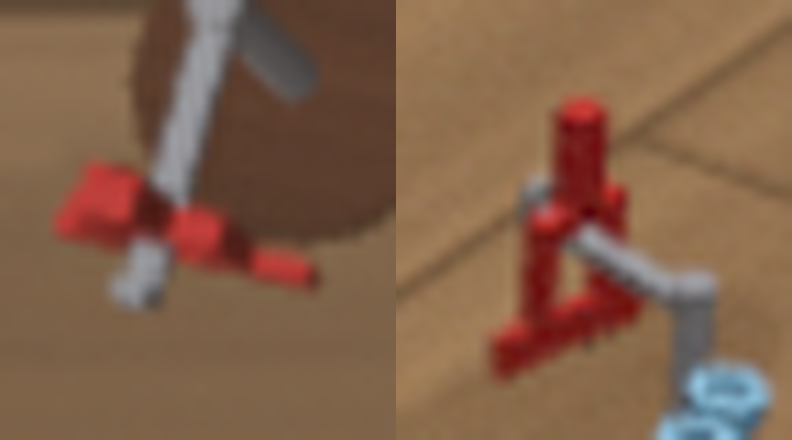

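The nut is at the alignment place and released. The crops show the key upright on the bar, its tab top at top-view pixel (152,222) and scene pixel (335,150).

```bash
python3 - <<'E'
from h import *
t,s=grab("top"),grab("scene")
T=lambda x,y:(142+x/11-.5,205+y/11-.5); S=lambda x,y:(318+(x-396)/11-.5,140+y/11-.5)
p,e=tri(ray(t,*T(107,190)),ray(s,*S(582,110)));print("tabtop",p.round(1),e.round(1),"z150:",onz(t,*T(107,190),150).round(1),onz(s,*S(582,110),150).round(1))
for n,a,z in(("tip",T(137,288),116),("bar@key top",T(160,215),108),("posttop",T(212,10),108)):print(n,onz(t,*a,z).round(1))
for n,a,z in(("posttop s",S(695,287),108),("tip s",S(533,190),114)):print(n,onz(s,*a,z).round(1))
print("blade end R",onz(t,*T(312,275),72).round(1),"crossbar R end",onz(t,*T(205,235),112).round(1))
# tab mask rows in scene
m=blobs(s,(0,120,50),(7,255,255),(325,145,345,165))[1]
for v in range(149,160):
    u=np.nonzero(m[v])[0]
    if len(u):print(v,u.min(),u.max(),end='; ')
E
```

```text
tabtop [525.7 335.1 147.8] 0.7 z150: [525.8 335.1 150. ] [527.6 331.  150. ]
tip [509.1 335.8 116. ]
bar@key top [527.9 333.3 108. ]
posttop [577.1 323.4 108. ]
posttop s [575.4 325.4 108. ]
tip s [509.3 334.5 114. ]
blade end R [519.8 305.1  72. ] crossbar R end [522.3 321.5 112. ]
149 333 336; 150 332 336; 151 332 336; 152 332 336; 153 332 336; 154 332 336; 155 332 336; 156 332 337; 157 332 338; 158 332 338; 159 330 338;
```

>>> step_arm([
  [0.5, -0.4, -0.1],
  [0.5, -0.4, -0.1],
  [0.5, -0.4, -0.1],
  [0.5, -0.4, -0.1],
  [0.5, -0.4, -0.1],
  [0.5, -0.4, -0.1],
], turn=[0.04, 0.08, 0.1, 0.13, 0.16, 0.16])

```text
time_s: 15.85
ee_pos: [359.7, 47.7, 247.9]
ee_rot: [-179.8, 0.0, 78.3]
force: [-0.2, 0.4, 0.2]
gripper_width: 73.4
gripper_force: 0.0
```

```bash
python3 s.py 49.5; python3 - <<'E'
from h import *
t=grab("top")
h=cv2.cvtColor(t["color"],cv2.COLOR_BGR2HSV)
cv2.imwrite("pics/nut2.png",cv2.resize(t["color"][188:250,245:305],None,fx=8,fy=8,interpolation=cv2.INTER_CUBIC))
E
```

```text
15.85 [359.71  47.72 247.9 ] [-1.7983e+02  5.0000e-02  7.8310e+01] F [-0.23  0.36  0.16] T [-0.081  0.048 -0.047] 73.38328045411627 [ 5.7 17.4]
[([280.17, 195.83], 18), ([250.21, 225.88], 24), ([291.59, 235.74], 27)] [([291.92, 206.15], 13), ([262.0, 220.0], 21), ([296.67, 228.8], 15)]
top [615.6  13.5  49.5] -14.8 66.3 18
top [532.6  94.4  49.5] 106.4 66.7 24
top [505.2 -16.8  49.5] -134.4 66.1 27
sc [531.9  96.7  49.5] 106.5 69.2 13
sc [505.7 -18.   49.5] -133.4 66.6 21
sc [614.9  13.6  49.5] -14.9 65.6 15
```

View pics/nut2.png

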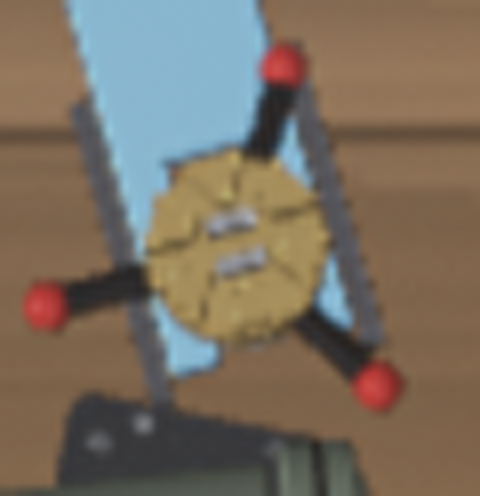

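The nut's arms lie at -14.3° against the wanted -13.9°, and in the crop the slot line from (150,245) to (320,210) runs straight through the stud's slot. It is lined up. Next is the key.

```bash
python3 -c "
from h import *
to(527,333,215,78)"
```

```text
lin [1.0426, 0.3566, 0.1083] turn 0.0015
```

>>> step_arm([
  [0.99, 0.356, 0.1],
  [0.99, 0.356, 0.1],
  [0.99, 0.356, 0.1],
  [0.99, 0.356, 0.1],
  [0.99, 0.356, 0.1],
  [0.99, 0.356, 0.1],
  [0.99, 0.356, 0.1],
  [0.99, 0.356, 0.1],
], turn=[0, 0, 0, 0, 0, 0, 0, 0], fingers=-0.1)

```text
time_s: 17.0
ee_pos: [524.2, 316.2, 219.3]
ee_rot: [-180.0, 0.0, 78.4]
force: [-0.2, 0.3, 0.4]
gripper_width: 50.0
gripper_force: 0.0
```

```bash
python3 q.py; python3 -c "
from h import *
to(527,333,131,78)"
```

```text
17.0 [524.2  316.17 219.34] [-1.7998e+02  3.0000e-02  7.8440e+01] F [-0.23  0.27  0.39] T [-0.087  0.118 -0.004] 49.9697883197185 [30.  41.6]
eff [ 3.3700e-01 -4.3902e+01 -2.3412e+01  9.5000e-02 -4.2000e-02 -4.0000e-03] turnlag
lin [0.057, -0.002, 0.2944] turn 0.0012
```

>>> step_arm([
  [0.057, -0.002, 0],
  [0.057, -0.002, 0.05],
  [0.057, -0.002, 0.15],
  [0.057, -0.002, 0.23],
  [0.057, -0.002, 0.28],
  [0.057, -0.002, 0.292],
  [0.057, -0.002, 0.292],
], turn=[0, 0, 0, 0, 0, 0, 0])

```text
time_s: 17.88
ee_pos: [527.9, 334.5, 131.9]
ee_rot: [180.0, -0.0, 78.5]
force: [-0.1, 0.1, 0.1]
gripper_width: 50.5
gripper_force: 0.0
```

```bash
python3 q.py; python3 - <<'E'
from h import *
t,s=grab("top"),grab("scene")
cv2.imwrite("pics/g1.png",np.hstack([cv2.resize(t["color"][195:245,130:190],None,fx=6.5,fy=6.5,interpolation=2),cv2.resize(s["color"][130:180,305:365],None,fx=6.5,fy=6.5,interpolation=2)]))
E
```

```text
17.875 [527.92 334.49 131.88] [ 1.7997e+02 -3.0000e-02  7.8470e+01] F [-0.12  0.12  0.13] T [-0.097  0.097  0.032] 50.47515096879474 [31.3 42.8]
eff [-2.0000e-03 -4.6461e+01 -2.1079e+01  7.0000e-02 -2.6000e-02 -0.0000e+00] turnlag
```

View pics/g1.png

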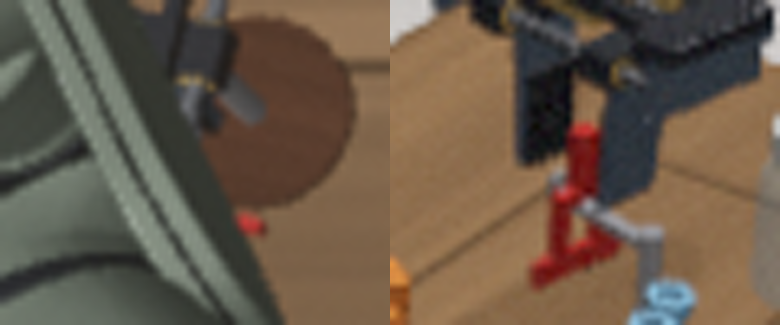

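```bash
python3 - <<'E'
from h import *
s=grab("scene");t=grab("top")
m=blobs(s,(0,120,50),(7,255,255),(325,140,345,180))[1]
for v in range(148,160):
    u=np.nonzero(m[v])[0]
    if len(u):print(v,u.min(),u.max(),end='; ')
for q in((527.9,334.5),(527.9,331),(526,334.5)):
  for z in(121,150):print(q,z,proj(s,(*q,z)).round(1),proj(t,(*q,z)).round(1))
# fingertip corners for tool: finger inner faces at +-25 along tool y (dir -11.5deg), pad half width 16 along tool x
c=np.array([527.9,334.5]);a=np.radians(78.5);X=np.array([np.cos(a),np.sin(a)]);Y=np.array([np.sin(a),-np.cos(a)])
for sy in(-1,1):
  for sx in(-1,1):print(sy,sx,((proj(s,(*(c+25*sy*Y+16*sx*X),120.9))-[305,130])*6.5+[390,0]).round(0))
E
```

```text
149 333 337; 150 332 337; 151 332 337; 152 332 336; 153 332 336; 154 332 336; 155 332 336; 156 332 336; 157 332 336; 158 332 336; 159 330 336; (527.9, 334.5) 121 [334.6 156.7] [154.3 223.1]
(527.9, 334.5) 150 [335.1 149.1] [151.5 220.9]
(527.9, 331) 121 [334.  157.1] [155.7 223.1]
(527.9, 331) 150 [334.5 149.5] [152.9 220.9]
(526, 334.5) 121 [334.1 156.5] [154.3 223.8]
(526, 334.5) 150 [334.6 149. ] [151.5 221.7]
-1 -1 [527. 165.]
-1 1 [571. 146.]
1 -1 [594. 202.]
1 1 [639. 182.]
```

>>> step_arm([
  [0, 0.0, 0],
  [0, 0, 0],
  [0, 0, 0],
  [0, 0, 0],
  [0, 0, 0],
  [0, 0, 0],
], turn=[0, 0, 0, 0, 0, 0], fingers=1, force=20)

```text
time_s: 18.82
ee_pos: [527.6, 334.3, 131.5]
ee_rot: [-180.0, 0.0, 78.5]
force: [-1.1, 0.5, -0.8]
gripper_width: 12.0
gripper_force: 20.0
```

```bash
python3 q.py
```

```text
18.825 [527.59 334.33 131.45] [-179.99    0.     78.47] F [-1.08  0.5  -0.8 ] T [-0.101  0.055  0.03 ] 12.035040966815249 [31.3 42.8]
eff [-5.3000e-02 -4.7261e+01 -2.1608e+01  4.7000e-02 -6.6000e-02  0.0000e+00] turnlag
```

>>> step_arm([
  [0, 0, -0.015],
  [0, 0, -0.03],
  [0, 0, -0.048],
  [0, 0, -0.048],
  [0, -0.03, -0.048],
  [0, -0.06, -0.048],
  [0, -0.1, -0.048],
  [0, -0.14, -0.048],
  [0, -0.18, -0.048],
  [0, -0.19, -0.048],
  [0, -0.19, -0.048],
], turn=[0, 0, 0, 0, 0, 0, 0, 0, 0, 0, 0], force=30)

```text
time_s: 20.2
ee_pos: [471.7, 345.9, 146.0]
ee_rot: [180.0, -0.0, 78.5]
force: [0.6, 0.5, -0.7]
gripper_width: 11.6
gripper_force: 30.0
```

```bash
python3 q.py; python3 - <<'E'
from h import *
t,s=grab("top"),grab("scene")
cv2.imwrite("pics/g2.png",np.hstack([cv2.resize(t["color"][195:245,130:190],None,fx=6.5,fy=6.5,interpolation=2),cv2.resize(s["color"][120:180,290:350],None,fx=6.5,fy=6.5,interpolation=2)[:325]]))
E
```

```text
20.2 [471.72 345.87 146.04] [ 1.7998e+02 -1.0000e-02  7.8500e+01] F [ 0.57  0.48 -0.66] T [-0.138  0.042 -0.023] 11.568445412681319 [35.1 46.6]
eff [ 2.7600e-01 -4.3950e+01 -2.1432e+01  9.7000e-02 -0.0000e+00  8.0000e-03] turnlag
```

View pics/g2.png

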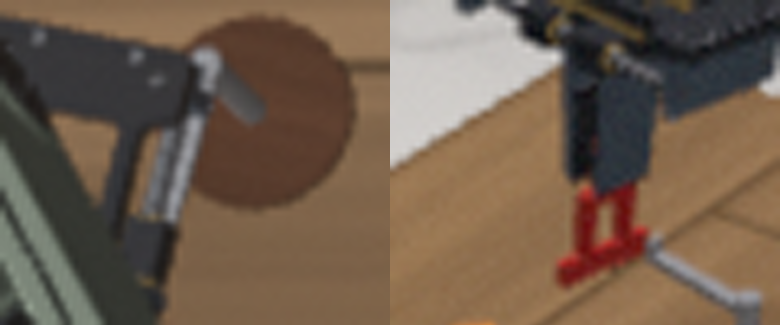

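The scene crop shows the key held upright, clear of the hook's tip, with blade ends near (565,272) and (648,240).

```bash
python3 - <<'E'
from h import *
s=grab("scene")
m=blobs(s,(0,120,50),(7,255,255),(305,140,340,170))[1]
v,u=np.nonzero(m);print("u",u.min(),u.max(),"v",v.min(),v.max())
for uu in range(u.min(),u.max()+1):
    w=v[u==uu];print(uu,w.min(),w.max(),end='; ')
c=np.array([471.7,345.9]);a=np.radians(78.5);Y=np.array([np.cos(a),np.sin(a)]);X=np.array([np.sin(a),-np.cos(a)])
print()
for o in(-5,0,5):
  for y in(-31,31):
    for z in(78.5,94.5):print(o,y,z,proj(s,(*(c+(y+o)*Y),z)).round(1),end=' ')
  print()
E
python3 -c "
from h import *
to(552.1,30.1,215,106)"
```

```text
u 316 329 v 148 163
316 160 163; 317 159 163; 318 153 163; 319 149 162; 320 149 161; 321 149 161; 322 150 160; 323 150 160; 324 149 160; 325 149 160; 326 148 159; 327 148 159; 328 155 159; 329 155 156; 
-5 -31 78.5 [314.8 164.4] -5 -31 94.5 [314.9 160.4] -5 31 78.5 [327.8 158.6] -5 31 94.5 [328.  154.6] 
0 -31 78.5 [315.9 163.9] 0 -31 94.5 [316.  159.9] 0 31 78.5 [328.8 158.1] 0 31 94.5 [329.1 154.2] 
5 -31 78.5 [316.9 163.4] 5 -31 94.5 [317.1 159.4] 5 31 78.5 [329.9 157.7] 5 31 94.5 [330.1 153.7] 
lin [-0.9775, 0.4716, -0.2304] turn -0.0765
```

>>> step_arm([
  [0, 0, -0.1],
  [0, 0, -0.2],
  [-0.2, 0.1, -0.23],
  [-0.4, 0.2, -0.23],
  [-0.6, 0.3, -0.23],
  [-0.75, 0.37, -0.23],
  [-0.88, 0.43, -0.23],
  [-0.95, 0.46, -0.23],
  [-0.977, 0.471, -0.23],
  [-0.977, 0.471, -0.23],
  [-0.977, 0.471, -0.23],
  [-0.977, 0.471, -0.23],
], turn=[0, 0, -0.01, -0.02, -0.035, -0.05, -0.065, -0.0765, -0.0765, -0.0765, -0.0765, -0.0765])

```text
time_s: 21.85
ee_pos: [551.5, 31.3, 214.9]
ee_rot: [180.0, -0.0, 106.1]
force: [-0.5, -0.4, -0.3]
gripper_width: 11.9
gripper_force: 30.0
```

```bash
python3 q.py;python3 -c "
from h import *
to(552.2,30.2,150,106.1)"
```

```text
21.85 [551.54  31.28 214.92] [ 1.7999e+02 -2.0000e-02  1.0608e+02] F [-0.52 -0.43 -0.3 ] T [-0.091  0.072  0.008] 11.863942469964533 [  2. -14.]
eff [-1.3000e-01 -3.9555e+01 -2.3054e+01  5.8000e-02  5.3000e-02  4.0000e-03] turnlag
lin [-0.0041, 0.0011, 0.2164] turn -0.0001
```

>>> step_arm([
  [-0.004, 0.001, 0.06],
  [-0.004, 0.001, 0.12],
  [-0.004, 0.001, 0.18],
  [-0.004, 0.001, 0.215],
  [-0.004, 0.001, 0.215],
  [-0.004, 0.001, 0.215],
], turn=[0, 0, 0, 0, 0, 0])

```text
time_s: 22.6
ee_pos: [552.8, 29.4, 151.1]
ee_rot: [179.9, 0.0, 106.0]
force: [-0.1, 0.2, -0.7]
gripper_width: 12.1
gripper_force: 30.0
```

```bash
python3 q.py;python3 - <<'E'
from h import *
to(552.2,30.2,125,106.1)
s=grab("scene");cv2.imwrite("pics/d1.png",cv2.resize(s["color"][180:245,245:325],None,fx=9,fy=9,interpolation=2))
E
```

```text
22.6 [552.81  29.43 151.09] [1.7992e+02 1.0000e-02 1.0603e+02] F [-0.08  0.23 -0.69] T [-0.087  0.054 -0.012] 12.118326107941318 [  1.9 -14.2]
eff [  0.046 -40.29  -21.042   0.06    0.067   0.   ] turnlag
lin [0.0031, -0.0013, 0.087] turn -0.0002
```

View pics/d1.png

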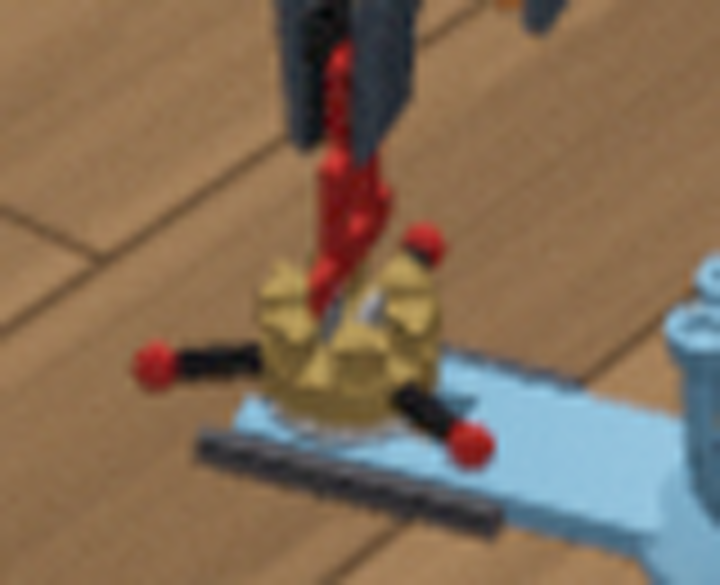

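The blade hangs just above the slots and in line with them (blade near (340,280), stud slot near (350,310)). Going down.

>>> step_arm([
  [0.003, -0.0013, 0.015],
  [0.003, -0.0013, 0.03],
  [0.003, -0.0013, 0.045],
  [0.003, -0.0013, 0.045],
], turn=[0, 0, 0, 0])

```text
time_s: 23.15
ee_pos: [551.3, 30.0, 136.3]
ee_rot: [-179.9, -0.0, 106.0]
force: [0.1, 0.4, -0.6]
gripper_width: 11.5
gripper_force: 30.0
```

```bash
python3 q.py;python3 -c "
from h import *
to(552.2,30.2,127,106.1)"
```

```text
23.15 [551.34  29.97 136.33] [-1.7994e+02 -2.0000e-02  1.0601e+02] F [ 0.14  0.39 -0.62] T [0.015 0.022 0.043] 11.54373524617276 [  1.9 -14.1]
eff [ 5.0000e-03 -4.0825e+01 -2.0758e+01  5.7000e-02  3.5000e-02  0.0000e+00] turnlag
lin [-0.0001, 0.003, 0.0311] turn -0.0002
```

>>> step_arm([
  [0, 0, 0.01],
  [0, 0, 0.02],
  [0, 0, 0.03],
  [0, 0, 0.034],
  [0, 0, 0.034],
], turn=[0, 0, 0, 0, 0])

```text
time_s: 23.78
ee_pos: [551.6, 30.0, 126.6]
ee_rot: [-180.0, -0.0, 106.0]
force: [0.8, -0.2, -0.1]
gripper_width: 11.2
gripper_force: 30.0
```

```bash
python3 q.py
```

```text
23.775 [551.62  30.   126.59] [-1.7999e+02 -1.0000e-02  1.0601e+02] F [ 0.76 -0.22 -0.15] T [-0.06   0.024  0.024] 11.15522949221764 [  1.9 -14.1]
eff [-1.0000e-03 -4.1038e+01 -2.0455e+01  5.6000e-02  5.1000e-02 -0.0000e+00] turnlag
```

>>> step_arm([
  [0, 0.0015, 0.003],
  [0, 0.0015, 0.005],
  [0, 0.0015, 0.005],
], turn=[0, 0, 0])

```text
time_s: 24.15
ee_pos: [552.1, 30.1, 125.2]
ee_rot: [180.0, -0.0, 106.0]
force: [-0.3, 0.5, -0.6]
gripper_width: 11.5
gripper_force: 30.0
```

```bash
python3 q.py
```

```text
24.15 [552.09  30.13 125.18] [180.    -0.   106.01] F [-0.29  0.47 -0.58] T [-0.07   0.022 -0.052] 11.469975824228989 [  1.9 -14.1]
eff [ 1.0000e-03 -4.1191e+01 -2.0478e+01  5.6000e-02  5.0000e-02  0.0000e+00] turnlag
```

>>> step_arm([
  [0, 0, 0.0025],
  [0, 0, 0.005],
  [0, 0, 0.005],
], turn=[0, 0, 0])

```text
time_s: 24.52
ee_pos: [552.3, 30.1, 124.4]
ee_rot: [180.0, 0.0, 106.0]
force: [-1.9, -1.0, 4.9]
gripper_width: 11.9
gripper_force: 30.0
```

>>> step_arm([
  [0, 0, 0.001],
  [0, 0, 0.002],
  [0, 0, 0.002],
], turn=[0, 0, 0])

```text
time_s: 24.9
ee_pos: [552.3, 30.1, 124.4]
ee_rot: [179.9, 0.0, 106.0]
force: [-1.6, -0.8, 9.0]
gripper_width: 11.6
gripper_force: 30.0
```

>>> step_arm([
  [0, 0, -0.0025],
  [0, 0, -0.0025],
], turn=[0, 0], force=5)

```text
time_s: 25.15
ee_pos: [552.3, 30.0, 124.4]
ee_rot: [180.0, 0.0, 106.0]
force: [-1.1, -0.5, 5.5]
gripper_width: 11.7
gripper_force: 5.0
```

>>> step_arm([
  [0, 0, 0],
  [0, 0, 0],
  [0, 0, 0],
  [0, 0, -0.05],
  [0, 0, -0.15],
  [0, 0, -0.3],
  [0, 0, -0.4],
  [-0.1, -0.3, -0.4],
  [-0.3, -0.6, -0.4],
  [-0.3, -0.7, -0.4],
  [-0.3, -0.7, -0.4],
  [-0.3, -0.7, -0.4],
], turn=[0, 0, 0, 0, 0, 0, 0, 0, 0, 0, 0, 0], fingers=-0.2)

```text
time_s: 26.65
ee_pos: [373.4, -115.4, 245.0]
ee_rot: [179.9, 0.1, 105.8]
force: [-0.3, 0.1, -0.2]
gripper_width: 54.5
gripper_force: 0.0
```

```bash
python3 s.py 49.5; python3 - <<'E'
from h import *
t,s=grab("top"),grab("scene")
cv2.imwrite("pics/e1.png",np.hstack([cv2.resize(t["color"][185:250,240:305],None,fx=6,fy=6,interpolation=2),cv2.resize(s["color"][175:240,250:315],None,fx=6,fy=6,interpolation=2)]))
E
```

```text
26.65 [ 373.44 -115.35  245.05] [1.7992e+02 7.0000e-02 1.0581e+02] F [-0.31  0.12 -0.17] T [-0.109  0.016 -0.032] 54.47859389678996 [-18.8 -34.6]
[([280.17, 195.83], 18), ([273.46, 215.52], 107), ([250.2, 225.76], 25), ([291.59, 235.74], 27)] [([283.22, 205.48], 123), ([292.0, 206.36], 14), ([262.0, 220.0], 21), ([296.67, 228.8], 15)]
top [615.6  13.5  49.5] -14.8 66.3 18
top [560.8  31.8  49.5] 8.5 9.4 107
top [533.   94.5  49.5] 106.1 66.7 25
top [505.2 -16.8  49.5] -134.4 66.1 27
sc [508.1  82.4  49.5] 129.9 67.7 123
sc [532.8  96.   49.5] 105.9 68.2 14
sc [505.7 -18.   49.5] -133.4 66.6 21
sc [614.9  13.6  49.5] -14.9 65.6 15
```

View pics/e1.png

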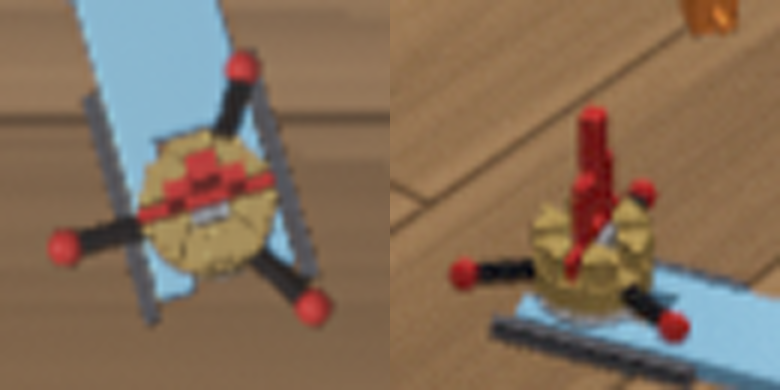

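The key stands upright with its blade sunk in the lined-up slots in both views, the nut has not moved, and the gripper is clear.

```bash
python3 -c "
from workcell import env
print(env.job_done())"
```

```text
the job is handed in; nothing more can be done
None
```

The job is handed in: the nut was turned about 106° to the first slot place past firm resistance (about 6 N), and the red key stands upright in the lined-up slots, released; I did not re-measure the menorah or the small things, and the hand-in returned no verdict.

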